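Open the vacuum filter and discard its cartridge

TASK

Strip the vacuum filter for service: turn its bell-shaped bayonet lid anticlockwise until its lugs stand in the collar's slots, lift it straight off without forcing it, and set it down upright, flat on the floor of the shallow tray. Then pull the spent cartridge out of the housing, put it in the deep bin and let go. Leave everything else on the bench where it is.

Things in the scene. Friction and masses are not known exactly. Their poses are not given: they have to be found in the camera images.
- housing: the vacuum filter housing: a short aluminium canister with brass stubs at its +y and -y sides, fixed to the bench. Foot disc 132 mm across, bore 72 mm, dark collar 124 mm across with its top 78 mm above the bench and a mouth 94 mm across. The lid rests inside the collar on a ledge 64 mm above the bench. Origin: on the axis, at the bench, z up.
- housing_slot (a point): the middle of the slot on the housing's +x side, 52 mm from the axis, 78 mm up; its twin is on the -x side. Slots: open gaps 28 mm wide through the dark collar's roof (underside 73 mm up), which holds the lid's lugs down elsewhere; lugs pass within about 0.1 rad. Turned anticlockwise from above, lugs meet a stop about 0.1 rad past the slots' middle, still free to lift. Axes as the housing's.
- lid_center (a point): the lid: steel, bell-shaped, loose, 0.2 to 0.33 kg, 96 mm high. Flange 88 mm across, 6 mm thick, two lugs 16 mm wide reaching 55 mm from the axis along its +x and -x; dome 46 mm across, to 66 mm up. This point: on the axis, 48 mm above its underside. At the start it is locked, its x axis 0.5 to 1.2 rad clockwise of the housing's x; turns easily, with 2 to 3 mm sideways and 3 mm upward play.
- lid_handle (a point): the middle of the dark bar handle on top of the lid's dome: 60 mm long along the lid's x (parallel to the lugs), 16 mm thick, 30 mm high; 81 mm above the lid's underside, 33 mm above lid_center. Axes as the lid's. The lid is hollow: it must rise some 60 mm, straight, to clear the cartridge's stem.
- cartridge_center (a point): the spent filter cartridge, loose, 0.08 to 0.17 kg, 114 mm high: pleated white body with grey ends, 60 mm across, 48 mm high, and on top a round grey stem 16 mm thick, 66 mm long. It stands in the housing on a floor 8 mm above the bench; the stem is hidden in the lid's dome, and stands 44 mm above the collar once the lid is off. This point: on the axis, 57 mm above its foot.
- tray: a shallow open square aluminium tray, 180 x 180 mm, walls 25 mm high and 4 mm thick, floor 4 mm thick, fixed. Origin under its centre. It may stand left or right of the housing.
- bin: a deep open square grey plastic bin, 170 x 170 mm, walls 80 mm high and 4 mm thick, floor 4 mm thick, fixed. Origin under its centre. It stands on the other side.
- tape: a roll of tape lying flat, 72 mm across, 24 mm high; origin under its centre
- carton: a small cardboard carton 60 x 90 x 50 mm; origin under its centre
- mug: a white mug, 76 mm across, 90 mm high, standing; origin under its centre
- wrench: a wrench lying on the bench; origin at its underside
- motor: a small square gear motor 60 x 42 x 42 mm with a shaft; origin under its centre
- jar: a clear jar with a steel cap, 64 mm across, 80 mm high (not the filter); origin under its centre
Not all that is in view belongs to the job. Leave any orange look-alike of the part that bears lid_center alone.

How it is judged:
By the outcome, as a careful person would: the job done as asked, in the order asked, and still so for the second after the job is handed in, with the robot touching nothing.
It also fails if it takes over 54 s, if anything falls off the work surface, if the arm or the gripper's body presses on something with over 40 N, if the wrist force passes 120 N, or if a joint passes its speed limit or range.

ROBOT

A 7-joint arm with a two-finger parallel gripper is mounted at the origin on the work surface. World frame = base frame: x ahead of the robot, y to its left, z up, the work surface at z = 0. Lengths are in mm, angles in rad, forces in N, time in s.
With the tool pointing down it reaches from about 375 to 925 mm from the base axis. Payload 3.1 kg.
Tool frame: the origin (TCP) lies on the mounting face of the last link; the fingertips stand 173 mm ahead of it and the grasp point (between the pads) lies 155 mm ahead of it; z points along the fingers, x is the direction in which the jaws open and shut, and the axes are right-handed (so a half turn about z gives the same grasp; the last joint's range is limited). The gripper opens to 85 mm and grips with 20 to 120 N. Pads are 22 mm wide; open, the fingers measure 114 mm over their backs; the gripper's body (76 mm by 85 mm) begins 54 mm behind the grasp point. The pads swing forward as they close: fully open they stand 13 mm farther back than shut.
Start: joints at [1.076, 0.383, 0.044, 1.598, -0.018, 1.161, -0.05], TCP at [251.222, -599.495, 404.669] pointing down, gripper open.
Joint ranges: [-2.61, 2.61], [-0.41, 2.15], [-1.48, 1.57], [0, 2.5], [-1.57, 4.71], [0.05, 1.97], [-2.85, 2.85]. Speed limits (rad/s): [2.79, 2.79, 3.14, 3.14, 3.14, 3.14, 3.14].

INTERFACE

Orientations are given as a unit quaternion [x, y, z, w].
In Python, from plant import move_to, move_linear, set_joints, set_gripper, sleep, inverse_kinematics, get_obs, grab_frame, camera_params, IKError, job_done gives the robot as it stands. Calls block until the motion is done:
- move_to(position, orientation): joint-space move of the TCP to a pose.
- move_linear(position, rot=None, velocity=150, until_force=None): straight line of the TCP; rot=None keeps the orientation; velocity is the mean speed in mm/s. With until_force (N) it stops when the force on the tool has changed by that much, and returns True; else False.
- set_joints(angles): joint-space move.
- set_gripper(opening, strength=None): opening from 0.0 (shut) to 1.0 (fully open); strength is the grip in N (None keeps the last); returns when the fingers have stopped.
- sleep(seconds).
- inverse_kinematics(position, orientation): joint angles nearest the present ones, or None.
- get_obs(): the state.
- grab_frame(name): name is "side" or "top" or "wrist"; returns the picture (384x512x3 uint8, red, green, blue); there is no depth.
- camera_params(name): a dict with "K" (3x3 intrinsics, pixels), "xyz" and "attitude" of the camera in the world. Camera axes: x right, y down, z forward; pixel columns grow to the right and rows downward; lengths in mm; the calibration is good to about 2 mm. A picture is of the moment at which its call begins: read the wrist's pose just before it. camera_params takes no time and is no camera call; for the wrist camera it gives the pose at the moment of the call.
A pose or a line that the arm cannot do raises IKError and nothing moves.
- job_done(): hands the job in, once; it reports no verdict.
The state is a dict: "time_s": time; "joint_pos": joint angles; "dq": joint speeds; "joint_efforts": joint torques, N m; "position": TCP position; "ee_rot": TCP orientation; "contact_force": force on the tool from outside, world axes, zero at the start; "moment": the same for the moment, N m; "grip_width": opening from 0.0 (shut) to 1.0 (fully open).
Only numpy, scipy, OpenCV 4.12 (cv2) and the standard library are available. Lean on these libraries where they do the work, as an engineer would, in place of code of your own. Each camera call takes 0.05 s, during which the arm holds its last target.

## Working session

There is one attempt and no reset: what is moved stays moved. The work goes in short steps, each a Python script; the robot and the scene stay as the last script left them, time stands still between calls to the robot, and variables do not carry over. Pictures are saved under pics/ and viewed, and the job is handed in when it is done.

```bash
ls; mkdir -p pics; python3 - <<'E'
from plant import *
import cv2
for n in ("side","top","wrist"):
    p=camera_params(n); print(n,p)
    cv2.imwrite(f"pics/{n}0.png",cv2.cvtColor(grab_frame(n),cv2.COLOR_RGB2BGR))
o=get_obs();print(o)
E
```

```text
pics
side {'K': array([[397.88727246,   0.        , 251.95909527],
       [  0.        , 397.88727246, 191.44351987],
       [  0.        ,   0.        ,   1.        ]]), 'xyz': array([-260.73588782,  792.43338589,  740.56309473]), 'attitude': array([-0.34886343,  0.79033475, -0.4661418 ,  0.19072786])}
top {'K': array([[402.33821194,   0.        , 255.80534362],
       [  0.        , 402.33821194, 181.80185898],
       [  0.        ,   0.        ,   1.        ]]), 'xyz': array([ 333.60555489,    3.30832474, 1359.59414735]), 'attitude': array([-0.69925127,  0.70998843, -0.06208322,  0.05576527])}
wrist {'K': array([[316.41525863,   0.        , 253.29203143],
       [  0.        , 316.41525863, 189.51840108],
       [  0.        ,   0.        ,   1.        ]]), 'xyz': array([ 313.54049298, -573.16209619,  372.00320978]), 'attitude': array([ 0.82491192, -0.54902466, -0.07550395,  0.11131665])}
{'time_s': 0.15, 'joint_pos': array([ 1.07621572,  0.38370073,  0.04389137,  1.59919857, -0.01787942,
        1.16122039, -0.04988037]), 'dq': array([ 4.28175347e-04, -1.24383978e-03,  3.41417054e-05, -5.27812119e-03,
       -5.56386287e-04, -3.80161384e-04, -2.45345571e-05]), 'joint_efforts': array([ 2.01303825e-03, -4.34051657e+01,  1.02675196e+00, -2.49978232e+01,
        1.07213351e-02,  7.25568010e-03, -3.20109848e-06]), 'position': array([ 251.04273455, -599.16185391,  403.54839179]), 'ee_rot': array([ 8.32617952e-01, -5.53846736e-01, -9.27188696e-04, -5.28176569e-04]), 'contact_force': array([-0.86359031, -0.11200763,  0.85179438]), 'moment': array([ 0.01150139,  0.01347049, -0.06796559]), 'grip_width': 1.001865290463867}
```

View pics/top0.png

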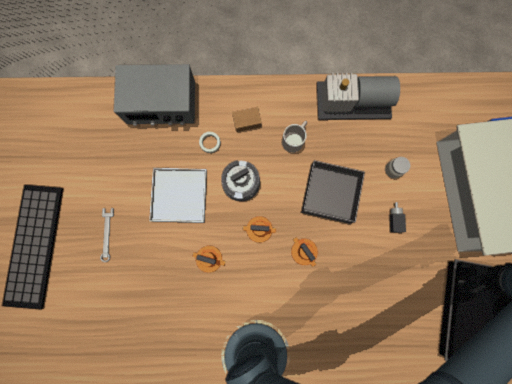

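View pics/side0.png

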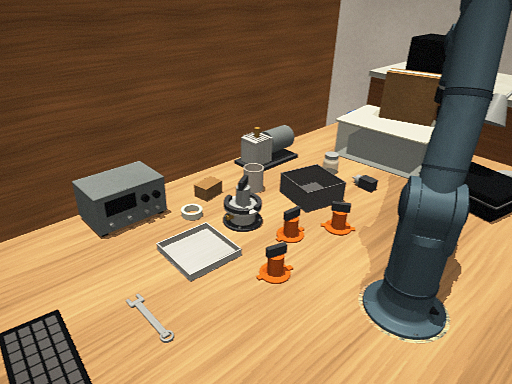

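The top view shows the candidates for the lid: the steel one in the dark-collared housing at about (240,180), and orange look-alikes at (208,259), (260,229) and (305,252). The jar at (399,168) is not the filter. I choose (240,180). The tray is at (179,195) and the bin at (333,192). Next I'll take a close crop.

```bash
cat > h.py <<'E'
import numpy as np, cv2
from scipy.spatial.transform import Rotation as R
from plant import *
def ray(n,uv,z,p=None):
    p=p or camera_params(n)
    d=R.from_quat(p['attitude']).as_matrix()@np.linalg.inv(p['K'])@np.array([uv[0],uv[1],1.])
    c=p['xyz']; return c+d*(z-c[2])/d[2]
def proj(n,X,p=None):
    p=p or camera_params(n)
    x=p['K']@(R.from_quat(p['attitude']).as_matrix().T@(np.array(X,float)-p['xyz'])); return x[:2]/x[2]
def save(n,f):
    im=cv2.cvtColor(grab_frame(n),cv2.COLOR_RGB2BGR); cv2.imwrite(f"pics/{f}.png",im); return im
def crop(im,x0,y0,w,h,s,f):
    cv2.imwrite(f"pics/{f}.png",cv2.resize(im[y0:y0+h,x0:x0+w],None,fx=s,fy=s,interpolation=cv2.INTER_CUBIC))
E
python3 - <<'E'
from h import *
im=cv2.imread("pics/top0.png"); crop(im,205,145,75,75,8,"c1")
crop(im,140,150,240,85,3,"c2")
im=cv2.imread("pics/side0.png"); crop(im,210,165,70,75,8,"c3")
for n,uv,z in (("lid",(240,176),145),("collar",(240,180),78),("tray",(179,195),12),("bin",(333,192),40),("mug",(293,138),45)): print(n,ray("top",uv,z).round(0))
E
```

```text
lid [557.  39. 145.]
collar [556.  41.  78.]
tray [519. 249.  12.]
bin [ 518. -266.   40.]
mug [ 703. -138.   45.]
```

View pics/c1.png

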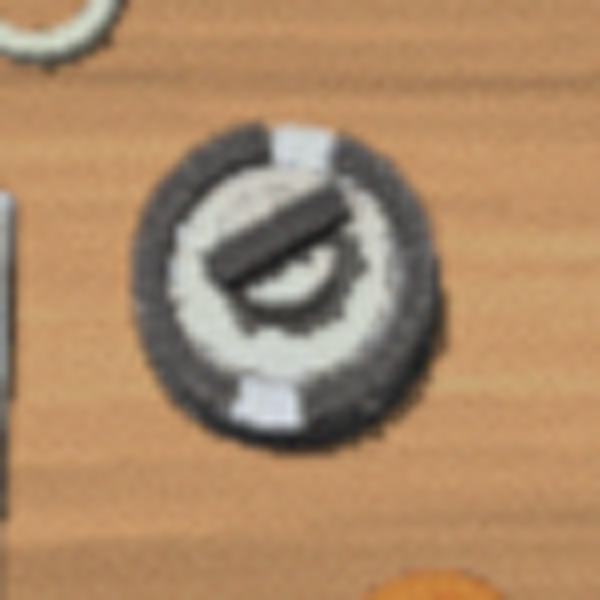

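View pics/c2.png

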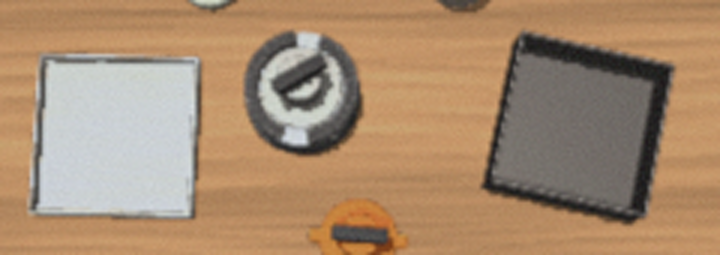

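View pics/c3.png

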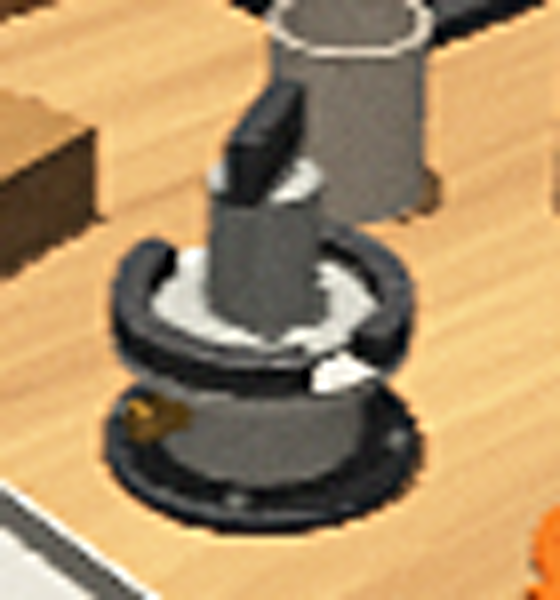

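The crop confirms it: a steel lid in a dark collar, no orange. The slots are near crop (302,147) and (267,402), and the handle runs from (215,272) to (343,200), clockwise of the slot line. Next I'll compute the geometry and take a close wrist view.

```bash
python3 - <<'E'
from h import *
f=lambda x,y:(205+(x+.5)/8-.5,145+(y+.5)/8-.5)
g=lambda x,y:(140+(x+.5)/3-.5,150+(y+.5)/3-.5)
a=ray("top",f(302,147),76);b=ray("top",f(267,402),76)
print("slots",a,b,np.linalg.norm(a-b),(a+b)/2,np.arctan2(*(a-b)[[1,0]]))
a=ray("top",f(343,200),160);b=ray("top",f(215,272),160)
print("handle",a,b,np.linalg.norm(a-b),(a+b)/2,np.arctan2(*(a-b)[[1,0]]))
t=[ray("top",g(*p),25) for p in ((40,55),(198,60),(193,215),(32,212))]
print("tray",np.mean(t,0),[np.linalg.norm(t[i]-t[i-1]) for i in range(4)])
t=[ray("top",g(*p),80) for p in ((522,35),(672,67),(640,219),(486,187))]
print("bin",np.mean(t,0),[np.linalg.norm(t[i]-t[i-1]) for i in range(4)], t)
p=camera_params("wrist");o=get_obs()
T=R.from_quat(o['ee_rot'])
print(T.inv().apply(p['xyz']-o['position']),T.inv().apply(R.from_quat(p['attitude']).as_matrix()[:,2]),T.as_matrix())
# test ik over housing at yaw options
for yaw in np.linspace(-3.14,3.14,13):
    # tool down; x axis at angle yaw
    q=(R.from_euler('z',yaw)*R.from_euler('x',np.pi)).as_quat()
    j=[inverse_kinematics(X,q) for X in ([557,40,300],[557,40,450],[519,249,330],[518,-266,420])]
    print(round(yaw,2),[None if k is None else k[6].round(2) for k in j])
E
```

```text
slots [612.70803083  33.06852463  76.        ] [508.10533624  48.21735804  76.        ] 105.69394906789665 [560.40668354  40.64294134  76.        ] -0.14382266302674296
handle [573.64470725  15.76460678 160.        ] [546.57812451  64.51981875 160.        ] 55.76442051283131 [560.11141588  40.14221277 160.        ] -1.0640057930850795
tray [518.87515504 249.27355059  25.        ] [np.float64(176.36903861394677), np.float64(177.87934728509958), np.float64(174.11161042534502), np.float64(177.2414970048666)]
bin [ 513.05696801 -257.72281342   80.        ] [np.float64(170.59492818681355), np.float64(165.38448832757047), np.float64(169.08056751252292), np.float64(166.06482586780615)] [array([ 613.87498273, -199.39273473,   80.        ]), array([ 576.17795902, -360.42367394,   80.        ]), array([ 412.88859161, -316.55089422,   80.        ]), array([ 449.28633868, -154.52395078,   80.        ])]
[  0.32049018 -67.69537161  31.36074991] [-1.03393096e-04  2.66397793e-01  9.63863167e-01] [[ 3.86505867e-01 -9.22286450e-01 -9.58930170e-04]
 [-9.22284491e-01 -3.86507028e-01  1.90657945e-03]
 [
[... 390 characters left out ...]
at64(-1.39), np.float64(-1.3), np.float64(-1.91), np.float64(-0.68)]
-0.52 [np.float64(-0.87), np.float64(-0.78), np.float64(-1.4), np.float64(-0.18)]
-0.0 [np.float64(-0.37), np.float64(-0.26), np.float64(-0.9), np.float64(0.33)]
0.52 [np.float64(0.14), np.float64(0.26), np.float64(-0.39), np.float64(0.83)]
1.05 [np.float64(0.65), np.float64(0.77), np.float64(0.13), np.float64(1.34)]
1.57 [np.float64(1.14), np.float64(1.27), np.float64(0.65), np.float64(1.84)]
2.09 [np.float64(1.38), np.float64(1.62), np.float64(1.17), np.float64(2.09)]
2.62 [np.float64(1.91), np.float64(2.14), np.float64(1.57), np.float64(2.61)]
3.14 [np.float64(2.43), np.float64(2.66), np.float64(2.09), np.float64(-2.73)]
```

```bash
python3 - <<'E'
from h import *
for z in (0,120): print(z,[ray("top",u,z)[:2].round() for u in ((438,135),(457,255),(443,355),(447,260))])
q=(R.from_euler('z',.507)*R.from_euler('x',np.pi)).as_quat()
print(inverse_kinematics([560,40.5,430],q), inverse_kinematics([560,40.5,300],q))
E
```

```text
0 [array([ 720., -652.]), array([ 305., -678.]), array([  -9., -602.]), array([ 289., -643.])]
120 [array([ 686., -595.]), array([ 308., -618.]), array([  21., -548.]), array([ 293., -586.])]
[ 0.42037023  0.25745063 -0.65373457  1.75942096  0.16818512  1.1811491
  0.22533425] [ 0.38480504  0.41185917 -0.63132857  1.87677159  0.29538631  0.94693173
  0.1255701 ]
```

View pics/wrist0.png

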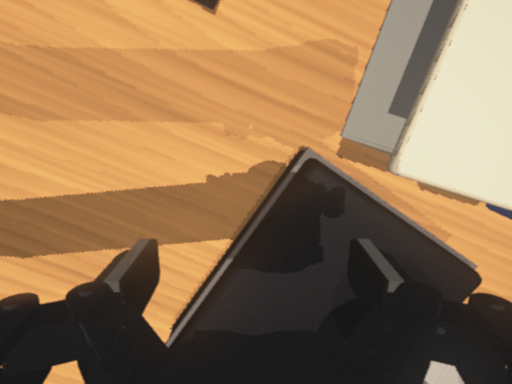

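```bash
python3 - <<'E'
from h import *
move_linear([215,-510,460],velocity=250)
j=get_obs()['joint_pos'].copy(); print(j)
j[0]=0.0; j[6]=0.2; j[2]=0;j[4]=0
set_joints(j); o=get_obs(); print(o['position'],o['time_s'])
q=(R.from_euler('z',.507)*R.from_euler('x',np.pi)).as_quat()
for y,X in ((.507,[560,40.5,430]),(.507,[560,40.5,300]),(1.427,[560,40.5,300]),(1.427,[519,249,330]),(1.427,[519,249,242]),(1.427,[513,-258,420])):
    q=(R.from_euler('z',y)*R.from_euler('x',np.pi)).as_quat(); k=inverse_kinematics(X,q); print(None if k is None else k.round(2))
q=(R.from_euler('z',.507)*R.from_euler('x',np.pi)).as_quat()
move_to([560,40.5,430],q)
sleep(.2)
o=get_obs(); print(o['position'],o['time_s'],o['contact_force'],o['joint_pos'])
p=camera_params("wrist"); import pickle; pickle.dump(p,open("w1.pkl","wb"))
im=save("wrist","w1"); cv2.imwrite("pics/w1b.png",cv2.resize(im,None,fx=1.5,fy=1.5,interpolation=cv2.INTER_CUBIC))
E
```

```text
[ 1.06612839  0.15591581  0.03462255  1.76939693 -0.00567762  1.21493773
 -0.07159449]
[551.47447923 -43.08224216 459.82483808] 2.8167
[-0.07  0.2  -0.08  1.78  0.02  1.16  0.35]
[-0.08  0.34 -0.08  1.9   0.03  0.9   0.33]
[-0.01  0.34 -0.16  1.9   0.07  0.91  1.22]
[-0.27  0.34 -0.3   1.83  0.12  0.98  0.81]
[-0.29  0.46 -0.28  1.89  0.17  0.82  0.77]
[ 0.34  0.23  0.07  1.77 -0.02  1.14  1.84]
[560.32375422  38.12512445 430.54730261] 3.4583 [-0.23537366 -0.14871108  0.07452507] [-0.07078265  0.19803678 -0.08027296  1.78189905  0.01824869  1.16134427
  0.34610785]
```

View pics/w1b.png

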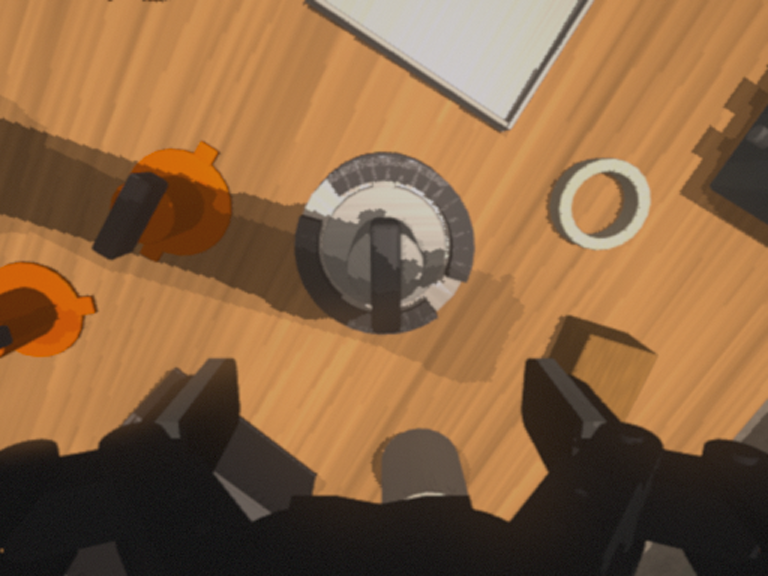

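The handle stands vertical in the wrist view at (385,220)–(385,330), so its yaw agrees. The slots are at (322,200) and (440,298), and the mug is at (425,470), under and behind the hand.

```bash
python3 - <<'E'
from h import *
im=cv2.imread("pics/w1.png"); crop(im,190,95,135,135,5,"w1c")
o=get_obs(); print(o['position'],o['dq'].round(4)); print(R.from_quat(o['ee_rot']).as_matrix().round(3))
E
```

```text
[560.26970632  38.38584186 430.57877815] [-0.003  -0.0007 -0.0087  0.0008 -0.0019  0.0002  0.0006]
[[ 0.876  0.482  0.001]
 [ 0.482 -0.876 -0.001]
 [ 0.001  0.001 -1.   ]]
```

View pics/w1c.png

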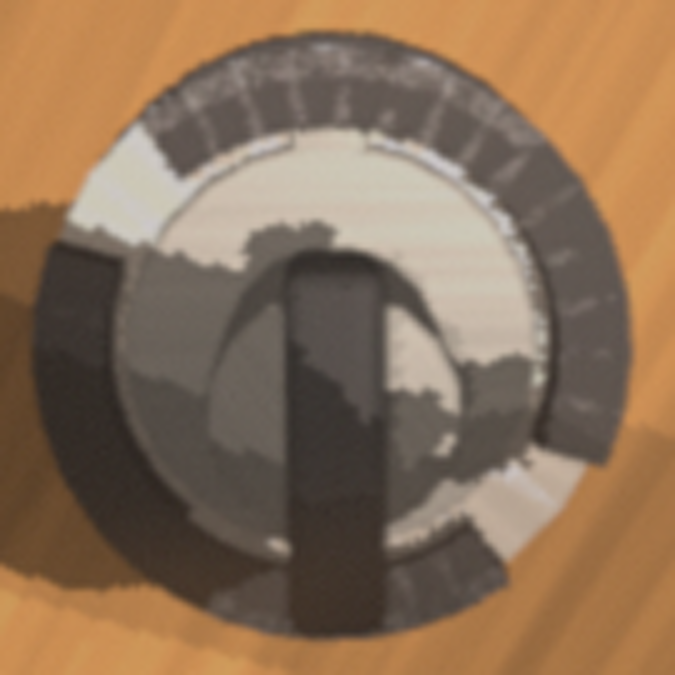

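```bash
python3 - <<'E'
from h import *
import pickle
p=pickle.load(open("w1.pkl","rb"))
f=lambda x,y:(190+(x+.5)/5-.5,95+(y+.5)/5-.5)
a=ray(0,f(337,632),160,p); b=ray(0,f(336,270),160,p); print("handle top",a,b,np.linalg.norm(a-b),(a+b)/2,np.arctan2(*(b-a)[[1,0]]))
# collar by extremes: left(35,345) right(632,350) top(335,33) bottom(330,638)
P=[ray(0,f(*q),78,p)[:2] for q in ((35,345),(632,350),(335,33),(240,50),(520,105),(145,130),(600,460),(560,170))]
A=np.array([[2*x,2*y,1] for x,y in P]); s=np.linalg.lstsq(A,np.array([x*x+y*y for x,y in P]),rcond=None)[0]
print("collar",s[:2],np.sqrt(s[2]+s[0]**2+s[1]**2))
# slot edges at z=78
c=s[:2]
for q in ((145,125),(65,230),(607,465),(507,585),(180,183),(125,255),(540,445),(468,520)):
    w=ray(0,f(*q),78,p)[:2]-c; print(q,np.hypot(*w).round(1),np.arctan2(w[1],w[0]).round(3))
E
```

```text
handle top [575.60202999  17.14009526 160.        ] [547.16297348  68.25897151 160.        ] 58.49717466565396 [561.38250173  42.69953339 160.        ] 2.078487804769506
collar [560.94336606  43.96500143] 60.75408239169119
(145, 125) 58.6 2.766
(65, 230) 59.4 -3.061
(607, 465) 62.8 0.095
(507, 585) 63.8 -0.441
(180, 183) 45.6 2.813
(125, 255) 46.4 -3.067
(540, 445) 48.0 0.06
(468, 520) 46.8 -0.408
```

```bash
cat >> h.py <<'E'
def Q(y): return (R.from_euler('z',y)*R.from_euler('x',np.pi)).as_quat()
def st(t=""):
    o=get_obs(); m=R.from_quat(o['ee_rot']).as_matrix()
    print(t,o['time_s'].__round__(2),'pos',o['position'].round(1),'yaw',np.arctan2(m[1,0],m[0,0]).round(3),'F',o['contact_force'].round(1),'M',o['moment'].round(2),'g',round(o['grip_width'],3)); return o
E
python3 - <<'E'
from h import *
move_linear([561.2,42.2,340],rot=Q(.507),velocity=120); sleep(.2); st("above")
print(move_linear([561.2,42.2,306],velocity=60,until_force=8)); sleep(.2); o=st("down")
im=save("wrist","w2"); save("side","s2")
E
```

```text
above 4.61 pos [561.6  42.3 341.1] yaw 0.507 F [-0.6  0.1  0.2] M [ 0.02 -0.05  0.03] g 1.002
False
down 5.53 pos [561.5  42.3 306.6] yaw 0.507 F [ 0.1 -0.2  0.6] M [-0.03 -0.02 -0.06] g 0.999
```

View pics/w2.png

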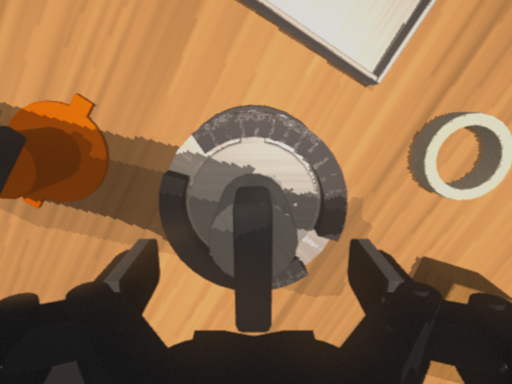

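The handle is centred at x≈253, between the fingers at 158 and 348. Gripping it and turning.

```bash
python3 - <<'E'
from h import *
set_gripper(0.0,strength=50); st("grip")
for i in range(1,9):
    move_linear([561.2,42.2,306],rot=Q(.507+.93*i/8),velocity=60); o=st(i)
    if np.abs(o['moment'][2])>3 or np.linalg.norm(o['contact_force'])>30: print("stop");break
save("wrist","w3"); save("top","t3")
E
```

```text
grip 6.26 pos [561.4  42.3 306.1] yaw 0.507 F [ 0.7 -0.1 -0.5] M [ 0.03 -0.09  0.04] g 0.181
1 6.53 pos [561.2  42.2 306.1] yaw 0.621 F [-0.3  0.7  1.4] M [-0.01  0.03  0.11] g 0.176
2 6.79 pos [561.2  42.1 306.1] yaw 0.736 F [-1.6  0.1  1.6] M [-0.03  0.05  0.06] g 0.18
3 7.06 pos [561.2  42.1 306.1] yaw 0.852 F [ 0.2 -0.8  1.6] M [-0.03  0.04  0.05] g 0.175
4 7.33 pos [561.3  42.2 306.1] yaw 0.968 F [-1.8  0.1  1.4] M [-0.05  0.11  0.12] g 0.178
5 7.59 pos [561.3  42.2 306.1] yaw 1.084 F [ 0.6 -0.5  2. ] M [-0.08  0.06  0.07] g 0.178
6 7.86 pos [561.3  42.2 306.1] yaw 1.2 F [ 0.2 -1.7  1.3] M [-0.1   0.05  0.11] g 0.175
7 8.12 pos [561.3  42.2 306.1] yaw 1.316 F [ 0.5 -0.6  1.2] M [-0.1   0.03  0.05] g 0.173
8 8.39 pos [561.3  42.2 306.1] yaw 1.433 F [0.3 0.3 2.8] M [-0.07  0.06  0.14] g 0.176
```

View pics/w3.png

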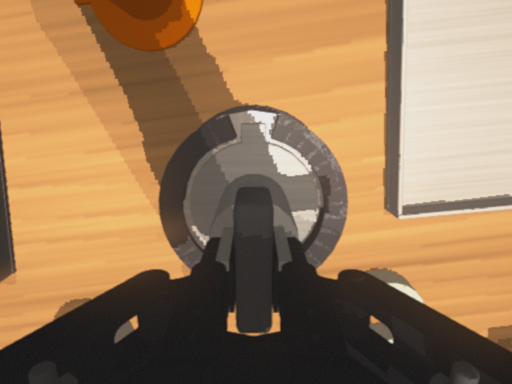

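```bash
python3 - <<'E'
from h import *
im=cv2.imread("pics/w3.png"); crop(im,190,95,130,90,6,"w3c")
E
```

```text
(no output)
```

View pics/w3c.png

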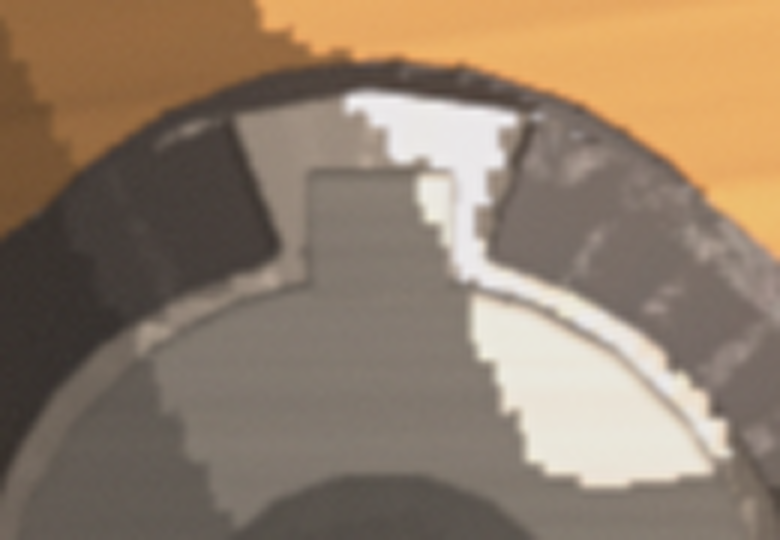

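The lug is centred in the slot: lug at crop x 308–453, slot at 278–490. Lifting straight up under a force guard.

```bash
python3 - <<'E'
from h import *
st()
print(move_linear([561.2,42.2,322],rot=Q(1.433),velocity=40,until_force=10)); st("lift16")
E
```

```text
8.49 pos [561.3  42.2 306.1] yaw 1.434 F [ 0.2 -0.1  2.3] M [-0.08  0.04  0.03] g 0.173
False
lift16 9.04 pos [561.1  42.2 322. ] yaw 1.433 F [ 0.2  0.1 -2.7] M [ 0.01  0.03 -0.03] g 0.175
```

```bash
python3 - <<'E'
from h import *
print(move_linear([561.2,42.2,410],velocity=110,until_force=10)); st("up")
save("side","s4")
move_linear([519,249,400],velocity=170); st("over tray")
move_linear([519,249,265],velocity=130); sleep(.1); st("low")
save("side","s5")
print(move_linear([519,249,240],velocity=25,until_force=5)); st("touch")
E
```

```text
False
up 9.99 pos [560.7  42.1 409. ] yaw 1.433 F [-0.2 -0.8 -3.6] M [-0.03 -0.04  0.02] g 0.179
over tray 11.43 pos [519.6 247.5 399.9] yaw 1.431 F [ 0.  -1.2 -3.4] M [-0.03 -0.03  0.03] g 0.177
low 12.72 pos [519.6 249.4 266.3] yaw 1.433 F [ 0.9 -0.4 -2.9] M [ 0.01 -0.02  0.05] g 0.177
True
touch 13.51 pos [518.9 249.1 246.1] yaw 1.433 F [-0.8  0.9  4.6] M [-0.03 -0.03 -0.03] g 0.179
```

View pics/s4.png

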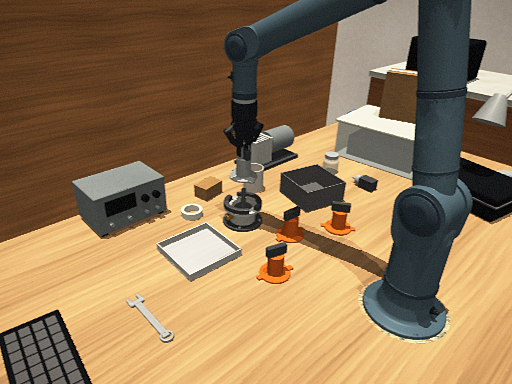

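View pics/s5.png

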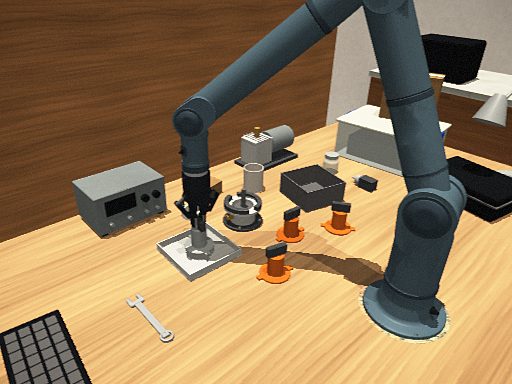

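The lid touched the tray floor at z 246.1, and I predicted 246. Releasing it and going to look at the cartridge.

```bash
python3 - <<'E'
from h import *
import pickle
set_gripper(1.0); st("open")
move_linear([519,249,340],velocity=130)
sleep(.1);save("wrist","w6")
move_to([560.5,42,440],Q(1.0)); sleep(.3); st("over housing")
pickle.dump(camera_params("wrist"),open("w7.pkl","wb"))
im=save("wrist","w7"); crop(im,190,95,135,135,5,"w7c"); save("top","t7"); save("side","s7")
E
```

```text
open 14.19 pos [517.7 248.1 244.4] yaw 1.433 F [-0.4 -0.5  0.7] M [ 0.    0.03 -0.03] g 0.999
over housing 16.45 pos [560.3  43.7 439.2] yaw 1.003 F [0.2 0.1 0.1] M [ 0.01  0.   -0.  ] g 0.999
```

View pics/w7.png

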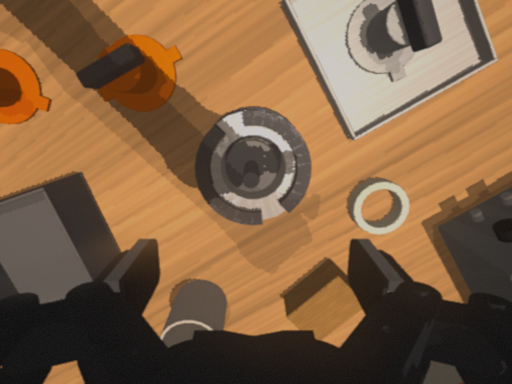

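View pics/w7c.png

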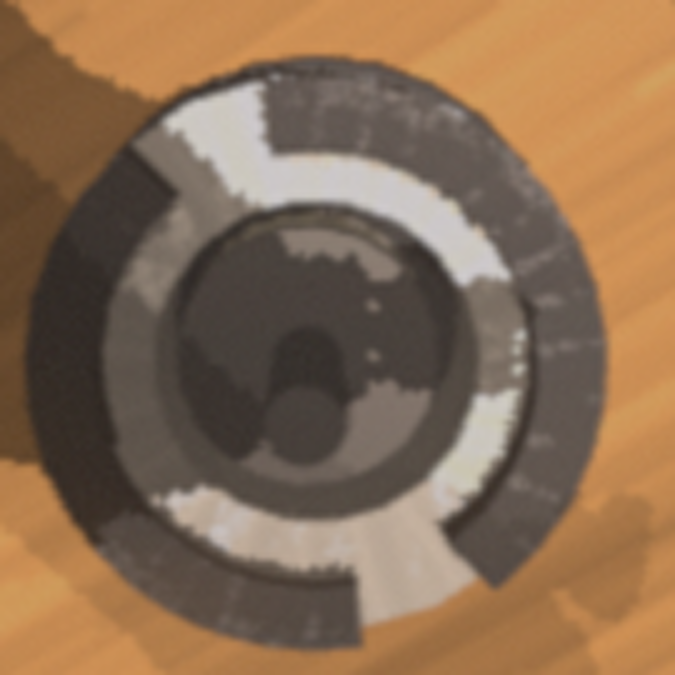

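View pics/w6.png

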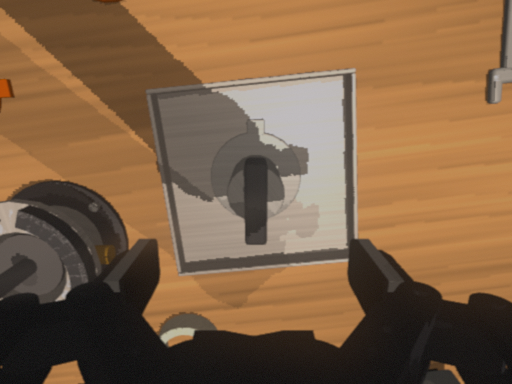

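View pics/s7.png

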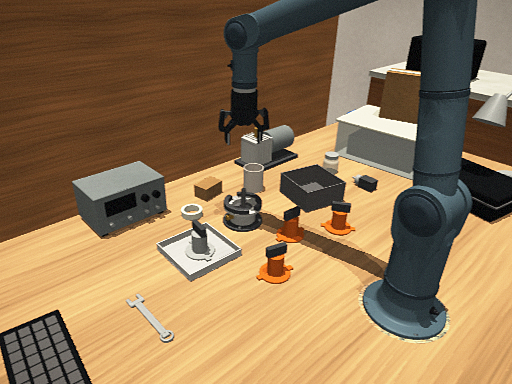

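The lid stands upright and centred in the tray. The stem's top circle is at w7c crop (305,425).

```bash
python3 - <<'E'
from h import *
import pickle
p=pickle.load(open("w7.pkl","rb"))
f=lambda x,y:(190+(x+.5)/5-.5,95+(y+.5)/5-.5)
a=ray(0,f(305,425),122,p); b=ray(0,f(263,425),122,p);print("stem",a,np.linalg.norm(a-b))
im=cv2.imread("pics/t7.png"); crop(im,205,145,75,75,8,"t7c")
move_linear([a[0],a[1],330],rot=Q(1.34),velocity=150); sleep(.15); st("above")
im=save("wrist","w8")
E
```

```text
stem [560.45231249  40.30273348 122.        ] 7.804359550234203
above 17.63 pos [561.1  40.5 331.4] yaw 1.34 F [-1.2 -0.4  0.8] M [0.04 0.02 0.02] g 0.997
```

View pics/w8.png

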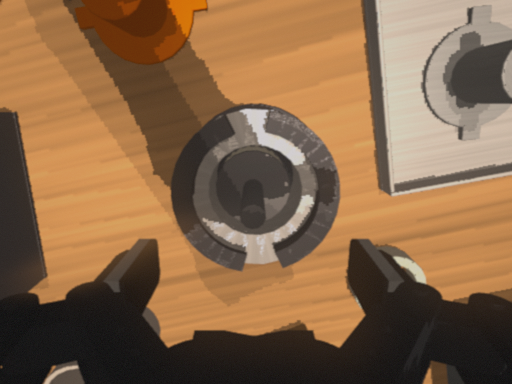

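View pics/t7c.png

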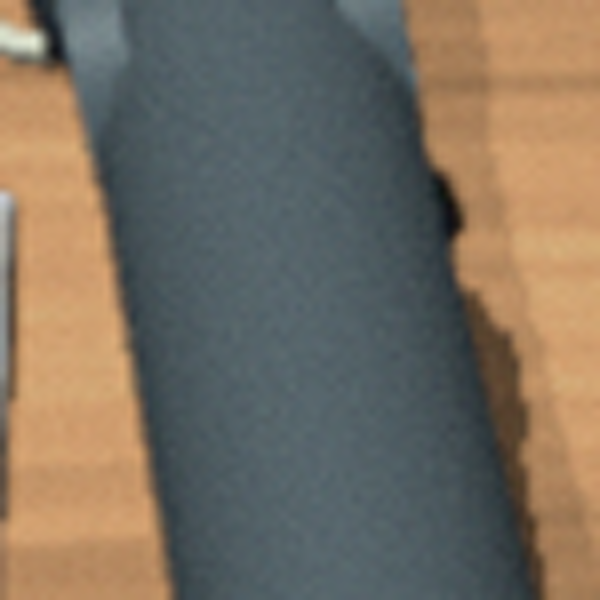

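```bash
python3 - <<'E'
from h import *
x,y=560.4,40.6
r=move_linear([x,y,256],velocity=90,until_force=8); sleep(.15); st(("down",r))
if not r:
    set_gripper(0.0,strength=50); st("grip")
    r=move_linear([x,y,275],velocity=40,until_force=10); st(("lift",r))
    save("wrist","w9")
E
```

```text
('down', False) 18.81 pos [560.9  40.7 256.9] yaw 1.34 F [ 1.   0.5 -0.2] M [ 0.08 -0.05 -0.05] g 1.001
grip 19.45 pos [560.5  40.5 256.1] yaw 1.34 F [-0.  -0.9  1.2] M [-0.03 -0.01  0.04] g 0.173
('lift', False) 20.07 pos [560.4  40.6 275.2] yaw 1.34 F [ 0.7  1.  -0.7] M [ 0.02 -0.03  0.02] g 0.174
```

View pics/w9.png

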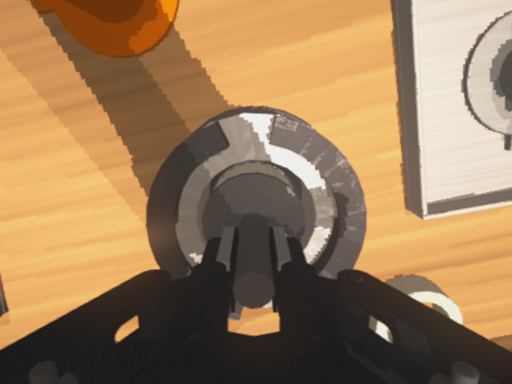

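The stem is held, and its top at (254,290) is centred between the pads. Lifting it out, then looking over the bin.

```bash
python3 - <<'E'
from h import *
import pickle
x,y=560.4,40.6
r=move_linear([x,y,395],velocity=120,until_force=12); st(("up",r))
move_linear([513,-258,400],velocity=180); sleep(.2); st("bin")
pickle.dump(camera_params("wrist"),open("w10.pkl","wb"))
im=save("wrist","w10"); save("side","s10")
cv2.imwrite("pics/w10b.png",cv2.resize(im,None,fx=1.5,fy=1.5))
E
```

```text
('up', False) 21.27 pos [560.   40.5 393.9] yaw 1.34 F [-1.2  0.3 -1.3] M [-0.04 -0.01 -0.02] g 0.172
bin 23.31 pos [ 513.3 -257.2  400. ] yaw 1.341 F [-0.5 -1.  -0.8] M [0.01 0.   0.04] g 0.173
```

View pics/w10b.png

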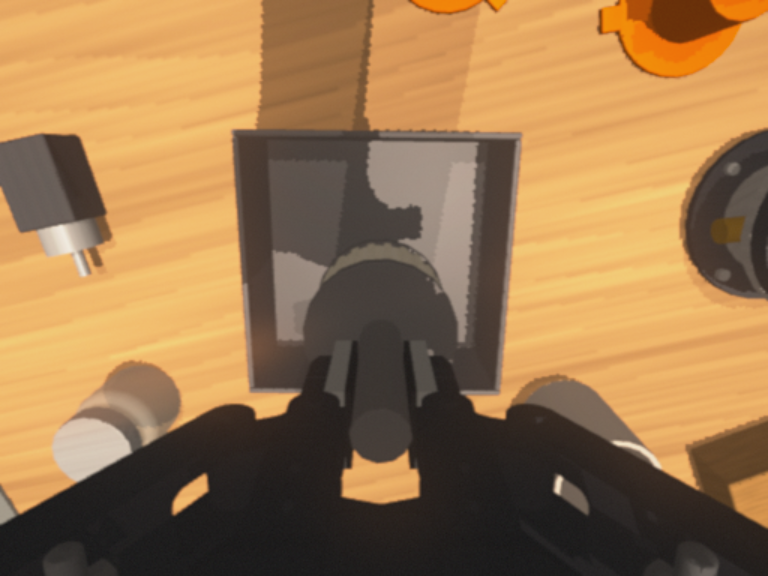

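View pics/s10.png

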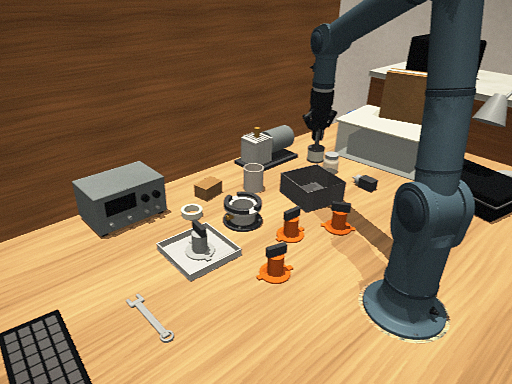

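The cartridge is held over the bin. The bin's rim corners are at (235,131), (521,133), (500,390) and (250,388). Checking its centre before lowering.

```bash
python3 - <<'E'
from h import *
import pickle
p=pickle.load(open("w10.pkl","rb"))
t=[ray(0,(u/1.5,v/1.5),80,p) for u,v in ((236,131),(520,133),(499,391),(251,390))]
c=np.mean(t,0); print(c,[np.linalg.norm(t[i]-t[i-1]).round() for i in range(4)])
if np.hypot(c[0]-513,c[1]+258)<12:
    X=(c[:2]+[513,-258])/2
    move_linear([X[0],X[1],275],velocity=130); sleep(.1); st("low")
    print(move_linear([X[0],X[1],246],velocity=25,until_force=4)); st("touch")
E
```

```text
[ 516.64108389 -260.38932072   80.        ] [np.float64(166.0), np.float64(165.0), np.float64(165.0), np.float64(167.0)]
low 24.62 pos [ 515.4 -259.4  276.2] yaw 1.34 F [ 0.9  0.3 -1.1] M [ 0.01 -0.   -0.  ] g 0.176
True
touch 25.48 pos [ 514.7 -259.2  252. ] yaw 1.34 F [-0.7 -0.   4.2] M [ 0.    0.08 -0.01] g 0.176
```

Contact came at z 252, and I predicted 252. Releasing, retreating and checking.

```bash
python3 - <<'E'
from h import *
set_gripper(1.0); st("open")
move_linear([514.8,-259.2,330],velocity=90); sleep(.1); save("wrist","w11")
move_linear([440,-300,450],velocity=180); sleep(.2); st("clear")
save("side","s11"); save("top","t11")
E
```

```text
open 26.16 pos [ 513.8 -258.8  250.9] yaw 1.34 F [-0.3  0.7  0.5] M [-0.07 -0.01  0.11] g 0.999
clear 28.5 pos [ 440.4 -299.2  448.7] yaw 1.342 F [-0.7 -0.4 -1. ] M [-0.02 -0.03 -0.05] g 1.002
```

View pics/w11.png

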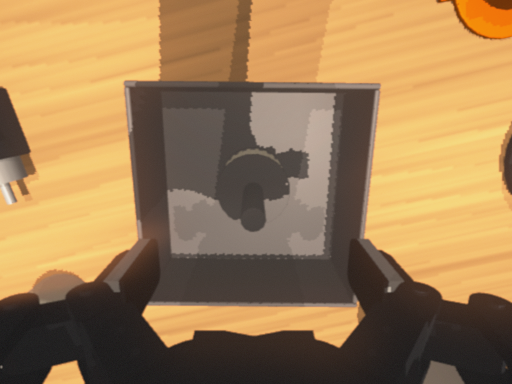

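View pics/s11.png

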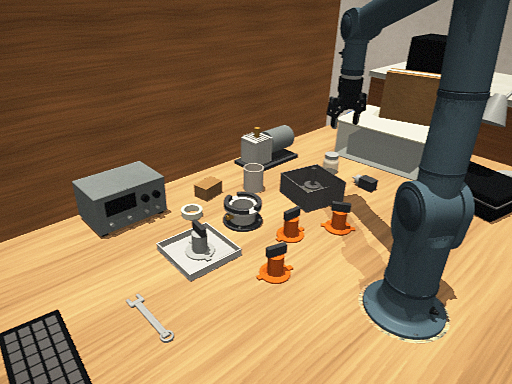

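View pics/t11.png

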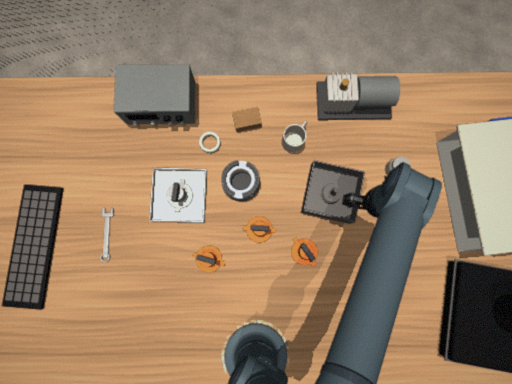

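The final views show the cartridge standing in the bin at top (333,192) and the lid flat in the tray at (179,195). The housing is empty at (240,180), everything else is where it was, and the gripper is clear.

```bash
python3 -c "
from plant import *
print(job_done())"
```

```text
the job is handed in; nothing more can be done
None
```

The filter is stripped and the job handed in at about 28.5 s of the 54 s allowed.

- **Lid:** I turned it 0.93 rad anticlockwise until a close view showed the visible lug centred in its slot. It lifted straight off without catching (about 3 N, roughly its own weight). I set it upright in the middle of the shallow tray, where it touched down at the expected height.
- **Cartridge:** I pulled it out by its stem and stood it in the middle of the deep bin. It touched down at the expected height, and I let go.

The last top, side and wrist pictures show the lid upright in the tray, the cartridge in the bin and the housing empty. The orange look-alikes and everything else on the bench appear unmoved, except that the arm partly hid the jar in the last top view; the side view shows it in place. The gripper was clear of everything.

The wrist and top cameras disagreed by 2–3 mm on where the housing and lid stand, so I used a point between the two. No check failed.

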